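# Bring the last ball top round the feed track to the pick window and kit it

## Task

The last red ball top has stopped in the straight part of the curved feed track. Push it round the bend, without forcing it, until it comes firmly up against the stop in the pick window of the yellow cover; lift it out there and set it down, not drop it, standing upright in the middle of the black rubber pad in the green kit tray. Do not disturb the joystick, the bezel ring, the solder reel or the cutters.

Things in the scene. Friction and masses are not known exactly. Their poses are not given: they have to be found in the camera images.
- ball_top: Joystick ball top: red ball of 32 mm diameter (centre 26 mm above the origin) on a 14 mm neck, black dust washer of 42 mm diameter and 4 mm thick at its foot; about 45 g. Origin: centre of the washer's underside, z its axis. At the start it stands in the straight part of the track, underside 60 mm above the bench. The ball sticks up through the track's slot, but lips hold the washer down.
- track: Fixed aluminium feed track on a green drive. Origin: centre of the bend, at bench height. Centre line: straight at x -130 mm from y +125 (closed end) to y 0, then a 100 degree bend of radius 130 mm; at bend angle a it passes (-130 cos a, -130 sin a) mm. Floor 60 mm above the bench, channel 45 mm wide. Lips 65.5 to 68 mm high leave a 17 to 18 mm slot for the neck. Low friction.
- bend_start (a point): Where the straight part meets the bend (a = 0), on the channel floor. After it a yellow cover (top 69 mm), clamped where the fitter chose, carries on the lips up to its pick window: 46 mm of track without lips, ended by a yellow stop bar across the channel (top 71 mm). Its place is not measured: against the stop, the ball top's centre may be at any a from 47 to 76 degrees.
- bend_end (a point): Open end of the track, a = 100 degrees, on the channel floor, past the stop. The ball top lifts out only within about 3 mm of the stop. Shortly before the stop a spring plunger in the outer wall gives a soft resistance of a few newtons, then lets the washer by and keeps it from sliding back; the stop is firm. No part of the track or cover is above 71 mm. Push with under 20 N.
- tray: Green kit tray fixed to the bench, 218 x 88 x 14 mm, walls 4 mm, floor top 4 mm above the bench; three bays in a row along its x, each 67 mm by 80 mm, centres at x = -71, 0 and +71 mm. One bay holds the rubber pad, the others the joystick and the bezel ring, in any order. Origin: centre of its underside.
- pad: Black rubber pad, 56 x 60 x 3 mm (its 60 mm along the tray's y), fixed in one bay of the tray; the ball top belongs here. Origin: centre of its underside, 4 mm above the bench, so its top is 7 mm above the bench; its axes are the tray's.
- joystick: Joystick body in the tray, not to be disturbed: black 46 mm square case with a steel flange, rubber boot and 8 mm shaft, 53 mm high in all. Origin: centre of its underside.
- bezel: Steel bezel ring in the tray, not to be disturbed: 48 mm outside, 32 mm inside, 8 mm high. Origin: centre of its underside.
- solder_reel: Solder reel standing on the bench inside the bend of the track, not to be disturbed: 54 mm diameter, 46 mm high. Origin: centre of its underside.
- cutters: Yellow-handled flush cutters lying on the bench inside the bend of the track, beyond the reel, not to be disturbed: 160 mm long along their x, 46 mm wide, 12 mm high. Origin: on the bench, near the middle of the tool.
Mind the look-alikes: they are no part of the job. What is meant by the ball_top is not brown or white, and is the smaller of those in its own colour.

How it is judged (in metres and radians):
On the way:
1. the ball top is lifted out of the track, clear above it (height (world z) of ball_top above 0.074 m), for 0.1 s.
At the end, for the whole second after the job is handed in: The ball top stands upright (within 0.1 rad) and still on the rubber pad, its centre within 12 mm of the pad's centre and its washer on the pad (underside less than 3 mm above its top), let go; the joystick and bezel within 12 mm, the solder reel and cutters within 15 mm of where they were (horizontal distance between ball_top and pad below 0.012 m and z of ball_top in the frame of pad below 0.006 m and angle between ball_top's own z axis and vertical below 0.1 rad and linear speed of ball_top below 0.02 m/s and contact force between the fingers and ball_top below 0.05 N and distance of each of joystick, bezel from where it was at the start of the episode below 0.012 m and distance of each of solder_reel, cutters from where it was at the start of the episode below 0.015 m); the robot touches nothing.
It fails at once if the ball top is forced: its contacts with the track, cover and stop add up to more than 60 N (a push of some 30 N on the stop) (contact force between ball_top and track above 60 N).
It fails at once if the ball top is dropped or thrown: it moves faster than 0.6 m/s with no finger on it (linear speed of ball_top above 0.6 m/s and contact force between the fingers and ball_top below 0.01 N).
It fails at once if the joystick or the bezel ring is knocked more than 25 mm or the joystick tipped (distance of any of joystick, bezel from where it was at the start of the episode above 0.025 m or angle between joystick's own z axis and vertical above 0.5 rad).
It fails at once if the solder reel is knocked over (angle between solder_reel's own z axis and vertical above 0.5 rad).
It also fails if it takes over 58 s, if anything falls off the work surface, if the arm or the gripper's body presses on something with over 40 N, if the wrist force passes 120 N, or if a joint passes its speed limit or range.

## Robot

A 6-joint arm with a two-finger parallel gripper is mounted at the origin on the work surface. World frame = base frame: x ahead of the robot, y to its left, z up, the work surface at z = 0. Lengths are in m, angles in degrees, forces in N, time in s.
With the tool pointing down it reaches from about 0.35 to 0.95 m from the base axis. Payload 17.4 kg.
Tool frame: the origin (TCP) lies at the very end of the fingers, on their centre line; the grasp point (between the pads) lies 19 mm behind it; z points along the fingers, y is the line along which they close (so a half turn about z gives the same grasp; the last joint's range is limited). The gripper opens to 93 mm and grips with 3 to 60 N. Pads are 15 mm wide; open, the fingers measure 128 mm over their backs; the gripper's body (75 mm by 188 mm) begins 65 mm behind the grasp point.
Start: joints at [-72.181, 6.646, 82.598, -0, 90.757, -2.166], TCP at [0.231, -0.634, 0.219] pointing down, gripper open.
Joint ranges: [-162.19, 162.19], [-47.58, 125.68], [4.15, 143.07], [-65.23, 245.23], [0.69, 171.88], [-170.13, 170.13]. Speed limits (degrees/s): [108.29, 108.29, 127.2, 180, 180, 180].

## Interface

Orientations are given as [roll, pitch, yaw] about the fixed x, y, z axes, in that order (R = Rz(yaw) Ry(pitch) Rx(roll)).
In Python, from rig import r, optics, workorder gives the robot as it stands.
- The arm moves only by the tool send_rows, never from a script. Its argument "increments" is a list of rows, each an object of numbers: "rx", "ry", "rz": the turn, a rotation vector about the tool's x, y, z in units of 45 degrees (1.0 is 45 degrees); "dx", "dy", "dz": the shift along the tool's x, y, z in units of 0.1 m (1.0 is 0.1 m); "grip": the closure, from 0 (fully open) to 1 (shut). In form: [{"rx": .., "ry": .., "rz": .., "dx": .., "dy": .., "dz": .., "grip": ..}, ...]. A call has 1 to 5 rows; each row is the pose to reach, as a shift and turn from the pose commanded when the call began, along the tool's axes at that moment; what a row does not reach only later rows make up. A row lasts 1/12 s, in which the tool goes at most 41.7 mm and 7.16 degrees, less where a joint would pass 70% of its speed; a pose out of reach is approached as far as the arm can. A call with a number of a shift or a turn outside -1 to 1 is refused whole. A call with a gripper value outside its range is refused whole. The fingers move at their own pace and stop on an object; "force" is the grip in N (left out, the last holds). Time passes only in rows, so rows that repeat a pose let the fingers close. It gives the time, the measured TCP pose, the force, the opening and the grip force at its end, in the units of the state.
- r.get_state(): the state, without advancing time (a new reading comes with each control period).
- optics.get_image(name): name is "scene" or "top" or "wrist"; returns a dict with "image" (384x512x3 uint8, blue, green, red), "range_z" (384x512 float32, m along the optical axis (not along the pixel's ray), 0 where there is no reading), "K" (3x3 intrinsics, pixels), "R" (3x3) and "t" (3): a world point X has camera coordinates R X + t; the wrist camera has in their place "tool_from_camera" (4x4, takes a point from camera to tool coordinates, whose origin is the TCP and whose axes are the flange's). Camera axes: x right, y down, z forward; pixel columns grow to the right and rows downward; lengths in m; the calibration is good to about 2 mm. A picture is of the moment at which its call begins: read the wrist's pose just before it.
- workorder.finish_job(): hands the job in; it is judged then, once.
The state is a dict: "time_s": time; "qpos": joint angles; "qd": joint speeds; "joint_efforts": joint torques, N m; "tool_pos": TCP position; "tcp_rot": TCP orientation; "contact_force": force on the tool from outside, world axes, zero at the start; "ft_torque": the same for the moment, N m; "grip_width": opening from 0.0 (shut) to 1.0 (fully open); "gripper_force": force on a finger pad.
Only numpy, scipy, OpenCV 4.12 (cv2) and the standard library are available. Lean on these libraries where they do the work, as an engineer would, in place of code of your own. Each camera call takes 0.05 s, during which the arm holds its last target. There are 200 camera calls.

## Working session

There is one attempt and no reset: what is moved stays moved. The work goes in short steps, Python scripts to look and compute and a tool call to move; the robot and the scene stay as the last step left them, time stands still between calls to the robot, and variables do not carry over. Pictures are saved under pics/ and viewed, at most 10 in all, crops included, and the job is handed in when it is done.

Besides the shell and the picture viewer there is one more tool, called by a JSON object that holds its "api" and its "payload". send_rows: Moves the arm, as the interface text tells. Its arguments: {"type":"object","properties":{"increments":{"type":"array","items":{"type":"object","properties":{"rx":{"type":"number","minimum":-1,"maximum":1},"ry":{"type":"number","minimum":-1,"maximum":1},"rz":{"type":"number","minimum":-1,"maximum":1},"dx":{"type":"number","minimum":-1,"maximum":1},"dy":{"type":"number","minimum":-1,"maximum":1},"dz":{"type":"number","minimum":-1,"maximum":1},"grip":{"type":"number"}}}},"force":{"type":"number"}},"required":["increments"]}

```bash
ls; mkdir -p pics; python3 - <<'E'
from rig import r,optics
import cv2,numpy as np,pickle
s=r.get_state();print({k:np.round(v,3).tolist() for k,v in s.items()})
for n in ("scene","top"):
    d=optics.get_image(n);cv2.imwrite(f"pics/{n}0.png",d["image"]);pickle.dump(d,open(f"{n}0.pkl","wb"))
    print(n,d["K"].tolist(),np.round(d["R"],3).tolist(),d["t"])
E
```

```text
pics
{'time_s': 0.0, 'qpos': [-72.182, 6.676, 82.636, 0.002, 90.756, -2.166], 'qd': [-0.046, -0.107, 0.015, 0.043, 0.043, 0.028], 'joint_efforts': [0.004, -72.126, -62.263, 0.078, 0.024, 0.0], 'tool_pos': [0.231, -0.634, 0.218], 'tcp_rot': [-179.932, -0.004, 19.984], 'contact_force': [-0.226, 0.26, -0.665], 'ft_torque': [-0.027, 0.003, 0.033], 'gripper_force': 0.0, 'grip_width': 0.999}
scene [[375.5093307964485, 0.0, 252.46695391984434], [0.0, 375.5093307964485, 190.83414252435713], [0.0, 0.0, 1.0]] [[0.363, 0.932, 0.02], [0.556, -0.2, -0.807], [-0.748, 0.304, -0.591]] [-0.14835517 -0.21461188  1.23121559]
top [[486.43444272056837, 0.0, 255.75032666604048], [0.0, 486.43444272056837, 191.0747410666183], [0.0, 0.0, 1.0]] [[-0.022, -1.0, 0.017], [-0.985, 0.018, -0.172], [0.172, -0.021, -0.985]] [-0.04923822  0.53369391  1.09698275]
```

View pics/scene0.png

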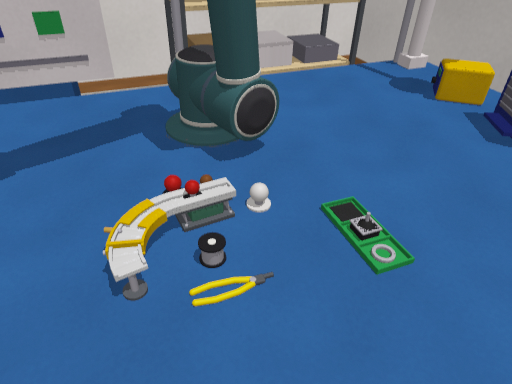

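View pics/top0.png

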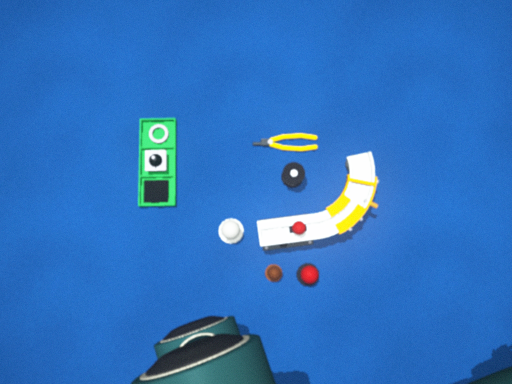

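Top view: the red ball in the track is at (299,228). Its look-alikes are a larger red ball on the bench at (308,274), a brown one at (274,272) and a white one at (231,231). The one meant is at (299,228), because it is red, smaller and sits in the slot. The tray is at (157,162) with the pad in its bottom bay (156,190). The cover runs from about (340,218) to (362,183). I'll measure these and confirm with a crop.

```bash
cat > h.py <<'E'
import cv2,numpy as np,pickle
def cast(d,uv,z):
    c=-d["R"].T@d["t"]; uv=np.atleast_2d(uv).astype(float)
    v=(d["R"].T@np.linalg.inv(d["K"])@np.c_[uv,np.ones(len(uv))].T).T
    return c+v*((z-c[2])/v[:,2])[:,None]
def tri(ds,uvs):
    A=np.zeros((3,3));b=np.zeros(3);L=[]
    for d,uv in zip(ds,uvs):
        c=-d["R"].T@d["t"];v=d["R"].T@np.linalg.inv(d["K"])@[*uv,1];v/=np.linalg.norm(v)
        P=np.eye(3)-np.outer(v,v);A+=P;b+=P@c;L.append((P,c))
    X=np.linalg.solve(A,b);return X,[float(np.linalg.norm(P@(X-c))) for P,c in L]
def wristcam(d,s):
    from scipy.spatial.transform import Rotation as Ro
    M=np.eye(4);M[:3,:3]=Ro.from_euler("xyz",s["tcp_rot"],degrees=True).as_matrix();M[:3,3]=s["tool_pos"]
    W=np.linalg.inv(M@d["tool_from_camera"]);d["R"]=W[:3,:3];d["t"]=W[:3,3];return d
def blobs(im,kind,amin=20):
    h,s,v=cv2.split(cv2.cvtColor(im,cv2.COLOR_BGR2HSV))
    m={"red":((h<8)|(h>172))&(s>150)&(v>90),"yel":(abs(h.astype(int)-25)<8)&(s>130)&(v>110),
       "green":(abs(h.astype(int)-65)<15)&(s>130)&(v>60)}[kind].astype(np.uint8)
    n,l,st,c=cv2.connectedComponentsWithStats(m)
    return [(c[i].round(1),st[i,4],st[i,:4],(l==i)) for i in range(1,n) if st[i,4]>=amin]
E
python3 - <<'E'
from h import *
T,S=[pickle.load(open(f"{n}0.pkl","rb")) for n in("top","scene")]
for d in(T,S):
    for k in("red","yel","green"):
        print(k,[(b[0].tolist(),int(b[1]),b[2].tolist()) for b in blobs(d["image"],k)])
    print()
# tray corners
for d in (T,):
    b=max(blobs(d["image"],"green"),key=lambda b:b[1]);cs=cv2.findContours(b[3].astype(np.uint8),0,2)[0]
    rect=cv2.minAreaRect(max(cs,key=len));bx=cv2.boxPoints(rect);print(rect,cast(d,bx,.014).round(4).tolist(), cast(d,rect[0],.014))
a=cv2.resize(T["image"][140:300,220:400],None,fx=4,fy=4,interpolation=cv2.INTER_CUBIC)
cv2.imwrite("pics/crop1.png",a[:600])
E
```

```text
red [([298.5, 227.4], 113, [293, 222, 12, 12]), ([309.0, 274.3], 249, [301, 266, 17, 18])]
yel [([293.5, 142.0], 402, [269, 134, 48, 17]), ([350.0, 206.8], 797, [326, 174, 51, 60])]
green [([158.0, 160.5], 1842, [139, 118, 37, 88]), ([158.1, 133.2], 90, [153, 128, 11, 11])]

red [([172.1, 182.6], 210, [164, 175, 17, 16]), ([191.8, 186.7], 156, [185, 180, 14, 14])]
yel [([464.9, 80.8], 2048, [436, 59, 59, 45]), ([137.5, 225.5], 1200, [104, 199, 63, 60]), ([221.3, 289.8], 794, [189, 277, 67, 29])]
green [([47.9, 22.5], 574, [32, 11, 32, 24]), ([368.7, 238.9], 1849, [321, 197, 94, 77]), ([382.8, 252.8], 89, [376, 249, 15, 9])]

((157.0, 161.5), (87.0, 36.0), 90.0) [[0.7272, 0.2243, 0.014], [0.7258, 0.1355, 0.014], [0.508, 0.1339, 0.014], [0.5096, 0.22, 0.014]] [[0.61595501 0.17842797 0.014     ]]
```

View pics/crop1.png

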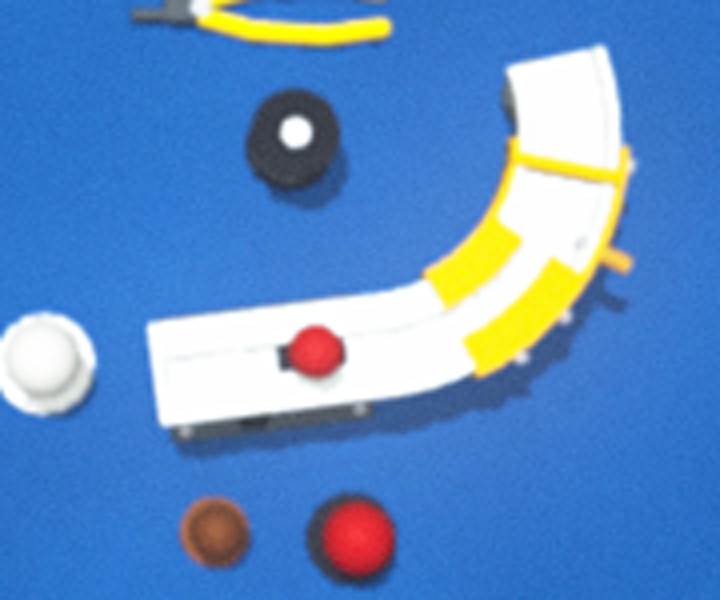

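The crop confirms it: the small red ball at crop (314,350) sits in the slot, while the larger red one at (352,535) is on the bench. The stop bar runs from crop (512,158) to (625,178), the cover ends near (520,235) and (555,265), and the plunger is at about (620,258).

```bash
python3 - <<'E'
from h import *
from rig import r,optics
T,S=[pickle.load(open(f"{n}0.pkl","rb")) for n in("top","scene")]
print("ball",tri([T,S],[(298.5,227.6),(191.8,186.7)]))
print("bigred",tri([T,S],[(309.,274.3),(172.1,182.6)]))
c=lambda x,y:(220+(x+.5)/4-.5,140+(y+.5)/4-.5)
for n,p in dict(endA=(148,323),endB=(162,427),openA=(507,66),openB=(604,46),barin=(512,158),barout=(625,178)).items(): print(n,cast(T,c(*p),.068).round(4))
d=optics.get_image("wrist");print(d["tool_from_camera"].round(4).tolist(),d["K"].round(1).tolist())
E
```

```text
ball (array([ 0.44066402, -0.15339121,  0.08675385]), [0.00023846279395275025, 0.0002384627939527461])
bigred (array([ 0.33699864, -0.17967183,  0.03535859]), [0.0006708861815722778, 0.000670886181572249])
endA [[ 0.461 -0.06   0.068]]
endB [[ 0.4017 -0.0667  0.068 ]]
openA [[ 0.6081 -0.2738  0.068 ]]
openB [[ 0.6192 -0.3316  0.068 ]]
barin [[ 0.5531 -0.2737  0.068 ]]
barout [[ 0.5401 -0.3389  0.068 ]]
[[-0.0008, -0.9615, -0.2749, 0.0768], [1.0, -0.0004, -0.0013, -0.0002], [0.0012, -0.2749, 0.9615, -0.1666], [0.0, 0.0, 0.0, 1.0]] [[334.2, 0.0, 247.6], [0.0, 334.2, 194.5], [0.0, 0.0, 1.0]]
```

{"api": "send_rows", "payload": {"increments": [{"dx": 0.25,"dy": -0.21},{"dx": 0.5,"dy": -0.42},{"dx": 0.75,"dy": -0.63},{"dx": 0.94,"dy": -0.84}], "force": 5}}

```text
$.increments[0]: bad value
```

{"api": "send_rows", "payload": {"increments": [{"dx": 0.25,"dy": -0.21},{"dx": 0.5,"dy": -0.42},{"dx": 0.75,"dy": -0.63},{"dx": 0.94,"dy": -0.84}]}}

```text
$.increments[0]: bad value
```

{"api": "send_rows", "payload": {"increments": [{"dx": 0.25,"dy": -0.21},{"dx": 0.5,"dy": -0.42},{"dx": 0.75,"dy": -0.63},{"dx": 0.94,"dy": -0.84}]}}

```text
$.increments[0]: bad value
```

{"api": "send_rows", "payload": {"increments": [{"dx": 0.25,"dy": -0.21,"rz": 0.1},{"dx": 0.5,"dy": -0.42,"rz": 0.2},{"dx": 0.75,"dy": -0.63,"rz": 0.3},{"dx": 0.94,"dy": -0.84,"rz": 0.311},{"dx": 0.94,"dy": -0.84,"rz": 0.311}]}}

```text
$.increments[0]: bad value
```

```bash
python3 - <<'E'
from h import *
from rig import r,optics
s=r.get_state();d=wristcam(optics.get_image("wrist"),s);s2=r.get_state()
print(s["tool_pos"],s["tcp_rot"],s2["tool_pos"],s["time_s"]);pickle.dump(d,open("w1.pkl","wb"))
print([(b[0],b[1]) for b in blobs(d["image"],"red")])
T=pickle.load(open("top0.pkl","rb"))
for b in blobs(d["image"],"red"): print(tri([d,T],[b[0],(298.5,227.6)]), cast(d,b[0],.086))
cv2.imwrite("pics/w1.png",cv2.resize(d["image"],None,fx=1.5,fy=1.5,interpolation=cv2.INTER_CUBIC))
E
```

```text
[ 0.23064874 -0.63421835  0.21808147] [-1.79950039e+02 -3.80472076e-03  1.99860451e+01] [ 0.23064679 -0.63423964  0.21821379] 0.15
[]
```

View pics/w1.png

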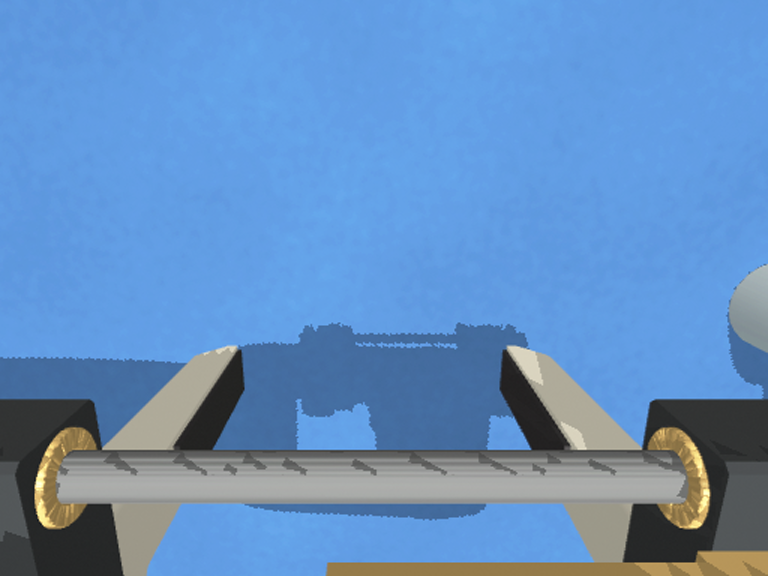

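The refusals show that every row needs all its fields. The picture shows only the bench and the fingers, at display (235,350) and (510,350), so the useful view is ahead of the tool along +x. I'll resend with complete rows and stand off lower in x.

{"api": "send_rows", "payload": {"increments": [{"rx": 0,"ry": 0,"rz": 0,"dx": 0.2,"dy": -0.23,"dz": -0.05,"grip": 0},{"rx": 0,"ry": 0,"rz": 0,"dx": 0.4,"dy": -0.46,"dz": -0.1,"grip": 0},{"rx": 0,"ry": 0,"rz": 0,"dx": 0.6,"dy": -0.69,"dz": -0.15,"grip": 0},{"rx": 0,"ry": 0,"rz": 0,"dx": 0.77,"dy": -0.88,"dz": -0.15,"grip": 0}], "force": 5}}

```text
time_s: 0.53
tool_pos: [0.2734, -0.524, 0.2345]
tcp_rot: [180.0, -0.0, 20.0]
contact_force: [-0.7, 0.4, 0.1]
grip_width: 1.002
gripper_force: 0.0
```

{"api": "send_rows", "payload": {"increments": [{"rx": 0,"ry": 0,"rz": 0,"dx": 0.2,"dy": -0.23,"dz": -0.05,"grip": 0},{"rx": 0,"ry": 0,"rz": 0,"dx": 0.4,"dy": -0.46,"dz": -0.1,"grip": 0},{"rx": 0,"ry": 0,"rz": 0,"dx": 0.6,"dy": -0.69,"dz": -0.15,"grip": 0},{"rx": 0,"ry": 0,"rz": 0,"dx": 0.77,"dy": -0.88,"dz": -0.15,"grip": 0}]}}

```text
time_s: 0.87
tool_pos: [0.3157, -0.4147, 0.2497]
tcp_rot: [179.9, -0.0, 20.0]
contact_force: [-0.0, -0.5, 0.8]
grip_width: 0.998
gripper_force: 0.0
```

{"api": "send_rows", "payload": {"increments": [{"rx": 0,"ry": 0,"rz": 0,"dx": 0.2,"dy": -0.23,"dz": -0.05,"grip": 0},{"rx": 0,"ry": 0,"rz": 0,"dx": 0.4,"dy": -0.46,"dz": -0.1,"grip": 0},{"rx": 0,"ry": 0,"rz": 0,"dx": 0.6,"dy": -0.69,"dz": -0.15,"grip": 0},{"rx": 0,"ry": 0,"rz": 0,"dx": 0.77,"dy": -0.88,"dz": -0.15,"grip": 0}]}}

```text
time_s: 1.2
tool_pos: [0.358, -0.3057, 0.2647]
tcp_rot: [179.9, -0.0, 20.0]
contact_force: [1.3, 0.4, 0.5]
grip_width: 0.997
gripper_force: 0.0
```

{"api": "send_rows", "payload": {"increments": [{"rx": 0,"ry": 0,"rz": 0.1,"dx": 0.2,"dy": -0.23,"dz": -0.05,"grip": 0},{"rx": 0,"ry": 0,"rz": 0.2,"dx": 0.4,"dy": -0.46,"dz": -0.1,"grip": 0},{"rx": 0,"ry": 0,"rz": 0.3,"dx": 0.6,"dy": -0.69,"dz": -0.15,"grip": 0},{"rx": 0,"ry": 0,"rz": 0.311,"dx": 0.77,"dy": -0.88,"dz": -0.15,"grip": 0},{"rx": 0,"ry": 0,"rz": 0.311,"dx": 0.77,"dy": -0.88,"dz": -0.15,"grip": 0}]}}

```text
time_s: 1.62
tool_pos: [0.4009, -0.1952, 0.2791]
tcp_rot: [-180.0, -0.1, 6.1]
contact_force: [0.4, -0.6, 0.2]
grip_width: 0.999
gripper_force: 0.0
```

```bash
python3 - <<'E'
from h import *
from rig import r,optics
s=r.get_state();d=wristcam(optics.get_image("wrist"),s);s2=r.get_state()
print(s["tool_pos"],s["tcp_rot"],s2["tool_pos"],s["time_s"]);pickle.dump(d,open("w1.pkl","wb"))
T=pickle.load(open("top0.pkl","rb"))
for b in blobs(d["image"],"red"): print(b[:2],tri([d,T],[b[0],(298.5,227.6)]), cast(d,b[0],.086))
cv2.imwrite("pics/w2.png",cv2.resize(d["image"],None,fx=1.5,fy=1.5,interpolation=cv2.INTER_CUBIC))
E
```

```text
[ 0.4008986  -0.19522296  0.27914009] [-1.79987798e+02 -7.39313035e-02  6.10616436e+00] [ 0.4003868  -0.19673763  0.27889499] 1.6167
(array([213. , 130.7]), np.int32(676)) (array([ 0.4409607 , -0.1532202 ,  0.08528573]), [0.00013810571210396335, 0.00013810571210392348]) [[ 0.44113086 -0.15319076  0.086     ]]
(array([230.7, 210. ]), np.int32(750)) (array([ 0.41818616, -0.15946546,  0.25053495]), [0.024791416676817182, 0.024791416676817148]) [[ 0.35475601 -0.18003057  0.086     ]]
```

View pics/w2.png

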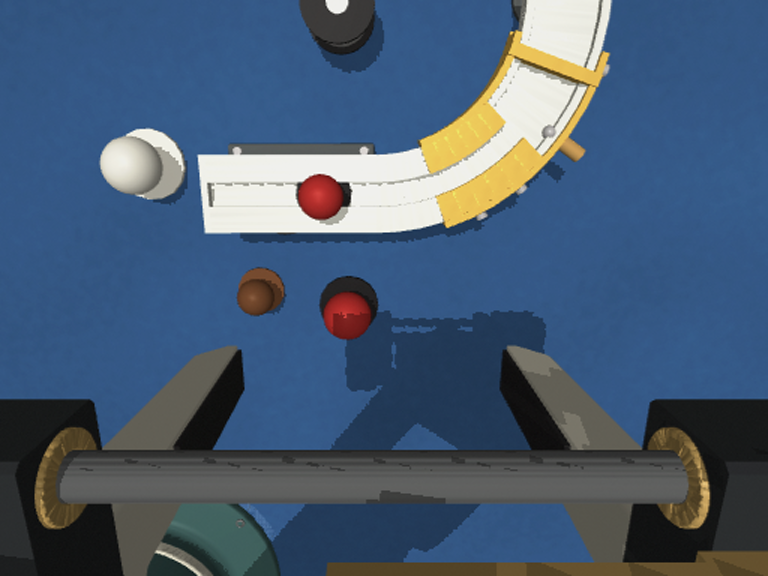

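The wrist view shows the ball at display (320,197) and the slot starting at (210,194). The stop bar's window-side edge runs from (512,52) to (595,85), the cover ends at (505,118) to (540,150), and the plunger is at (548,132). Next I'll fit the track's centre line and bend.

```bash
python3 - <<'E'
from h import *
from scipy.optimize import least_squares
W=pickle.load(open("w1.pkl","rb"));T=pickle.load(open("top0.pkl","rb"))
c=lambda p:((p[0]+.5)/1.5-.5,(p[1]+.5)/1.5-.5)
C=lambda p,z=.068:cast(W,c(p),z)[0,:2]
# white track mask, straight edges per column
im=W["image"];g=im.min(2)
top=[];bot=[]
for u in range(145,245,5):
    if 190<u<238 and 0: continue
    col=g[95:165,u]>110;idx=np.flatnonzero(col)+95
    top.append((u,idx[0]-.5));bot.append((u,idx[-1]+.5))
A=cast(W,top,.068)[:,:2];B=cast(W,bot,.068)[:,:2]
for P in(A,B):
    k=np.polyfit(P[:,1],P[:,0],1);print("edge",k,np.degrees(np.arctan(-k[0])),np.abs(np.polyval(k,P[:,1])-P[:,0]).max())
# cover yellow mask points: outer/inner arcs
y=max(blobs(im,"yel"),key=lambda b:b[1]);print([ (b[0],b[1]) for b in blobs(im,"yel")])
print("slotend",C((210,194)),"track end",C((198,155)),C((206,233)))
out=[(445,228),(480,213),(505,198),(530,178),(553,153),(577,120)]
inn=[(422,150),(445,138),(468,122),(490,97)]
for n,P in(("out",out),("inn",inn)): print(n,np.round([C(p) for p in P],4).tolist())
print("barwin",C((515,53),.071),C((592,86),.071),"barfar",C((518,33),.071),C((606,68),.071))
print("coverend",C((490,100),.069),C((505,118),.069),C((528,138),.069),C((543,150),.069))
E
```

```text
edge [-0.1035306   0.45475906] 5.910807984272085 0.0047157459212221475
edge [-0.11195521  0.3955408 ] 6.38796077758554 0.0007711914736796
[(array([333.7,  92. ]), np.int32(4442)), (array([441. , 290.5]), np.int32(25)), (array([ 33.7, 298.8]), np.int32(47)), (array([461.9, 302.1]), np.int32(97)), (array([ 27.4, 314.4]), np.int32(51)), (array([467.5, 316.3]), np.int32(36)), (array([ 28.7, 342. ]), np.int32(123)), (array([465.8, 342.4]), np.int32(145)), (array([446.3, 340.1]), np.int32(22))]
slotend [ 0.4323967  -0.07030811] track end [ 0.45952149 -0.06112854] [ 0.40282466 -0.06780522]
out [[0.4258, -0.2475], [0.4397, -0.272], [0.4527, -0.2886], [0.4689, -0.3043], [0.4882, -0.3175], [0.5123, -0.3299]]
inn [[0.4802, -0.2227], [0.4902, -0.238], [0.5028, -0.2528], [0.5209, -0.2656]]
barwin [ 0.55020376 -0.27716557] [ 0.53512155 -0.334257  ] barfar [ 0.56264926 -0.27690999] [ 0.54747458 -0.34124442]
coverend [ 0.51884849 -0.26570218] [ 0.50812369 -0.27834231] [ 0.49645193 -0.29718654] [ 0.48942342 -0.30954414]
```

Track fit:
- Yaw θ is about 6.4° and the bend centre about (0.572, -0.180). The straight section, bend radius and ball all agree to within about 3 mm.
- The stop face is at a ≈ 70.6°, so the ball should end at a ≈ 61°, near (0.522, -0.300).

I'll cage the ball with the fingers along the track (rear finger pushing) and keep the tips just above 71 mm.

{"api": "send_rows", "payload": {"increments": [{"rx": 0,"ry": 0,"rz": -0.005,"dx": 0.455,"dy": -0.4,"dz": 0.3,"grip": 0.45},{"rx": 0,"ry": 0,"rz": -0.005,"dx": 0.455,"dy": -0.4,"dz": 0.6,"grip": 0.45},{"rx": 0,"ry": 0,"rz": -0.005,"dx": 0.455,"dy": -0.4,"dz": 0.8,"grip": 0.45},{"rx": 0,"ry": 0,"rz": -0.005,"dx": 0.455,"dy": -0.4,"dz": 1.0,"grip": 0.45},{"rx": 0,"ry": 0,"rz": -0.005,"dx": 0.455,"dy": -0.4,"dz": 1.0,"grip": 0.45}]}}

```text
time_s: 2.08
tool_pos: [0.4394, -0.1537, 0.1742]
tcp_rot: [-179.8, 0.3, 6.2]
contact_force: [-1.3, -0.5, 0.9]
grip_width: 0.692
gripper_force: 0.0
```

{"api": "send_rows", "payload": {"increments": [{"rx": 0,"ry": 0,"rz": 0,"dx": 0,"dy": 0,"dz": 0.3,"grip": 0.45},{"rx": 0,"ry": 0,"rz": 0,"dx": 0,"dy": 0,"dz": 0.3,"grip": 0.45},{"rx": 0,"ry": 0,"rz": 0,"dx": 0,"dy": 0,"dz": 0.3,"grip": 0.45}]}}

```text
time_s: 2.33
tool_pos: [0.4405, -0.1543, 0.1491]
tcp_rot: [-180.0, 0.1, 6.2]
contact_force: [0.2, -0.3, 0.9]
grip_width: 0.559
gripper_force: 0.0
```

```bash
python3 - <<'E'
from h import *
from rig import r,optics
s=r.get_state();d=optics.get_image("top");w=wristcam(optics.get_image("wrist"),s)
print(s["tool_pos"],s["tcp_rot"],s["grip_width"])
for n,x in(("top",d),("w",w)):
    for b in blobs(x["image"],"red"): print(n,b[:3],cast(x,b[0],.086))
cv2.imwrite("pics/w3.png",w["image"])
E
```

```text
[ 0.44046146 -0.15429887  0.14908756] [-1.79970632e+02  6.76371108e-02  6.17313273e+00] 0.5585330728485172
top (array([309.4, 273.3]), np.int32(217), array([301, 266,  17,  16], dtype=int32)) [[ 0.33923434 -0.17362698  0.086     ]]
w (array([247.5, 209.1]), np.int32(1456), array([226, 188,  44,  43], dtype=int32)) [[ 0.44031452 -0.15361556  0.086     ]]
w (array([263.3, 291.1]), np.int32(639), array([243, 280,  41,  20], dtype=int32)) [[ 0.37466086 -0.17304727  0.086     ]]
```

View pics/w3.png

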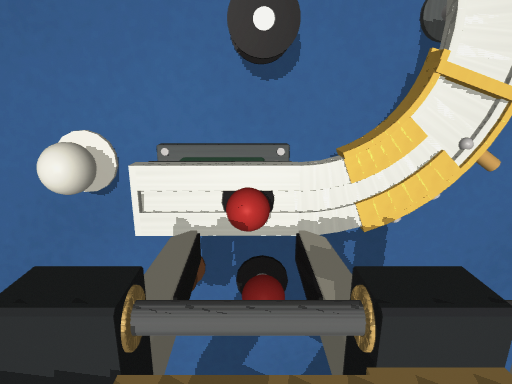

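The ball is at (247,209), centred between the fingers at columns 200 and 295. I'll lower to z = 0.074, then push along the straight.

{"api": "send_rows", "payload": {"increments": [{"rx": 0,"ry": 0,"rz": 0,"dx": 0,"dy": 0,"dz": 0.2,"grip": 0.45},{"rx": 0,"ry": 0,"rz": 0,"dx": 0,"dy": 0,"dz": 0.4,"grip": 0.45},{"rx": 0,"ry": 0,"rz": 0,"dx": 0,"dy": 0,"dz": 0.6,"grip": 0.45},{"rx": 0,"ry": 0,"rz": 0,"dx": 0,"dy": 0,"dz": 0.75,"grip": 0.45},{"rx": 0,"ry": 0,"rz": 0,"dx": 0,"dy": 0,"dz": 0.75,"grip": 0.45}]}}

```text
time_s: 2.85
tool_pos: [0.4403, -0.1537, 0.0725]
tcp_rot: [-179.9, 0.1, 6.2]
contact_force: [-0.7, 0.2, 0.4]
grip_width: 0.551
gripper_force: 0.0
```

{"api": "send_rows", "payload": {"increments": [{"rx": 0,"ry": 0,"rz": 0,"dx": 0,"dy": 0.04,"dz": 0,"grip": 0.45},{"rx": 0,"ry": 0,"rz": 0,"dx": 0,"dy": 0.08,"dz": 0,"grip": 0.45},{"rx": 0,"ry": 0,"rz": 0,"dx": 0,"dy": 0.12,"dz": 0,"grip": 0.45},{"rx": 0,"ry": 0,"rz": 0,"dx": 0,"dy": 0.16,"dz": 0,"grip": 0.45},{"rx": 0,"ry": 0,"rz": 0,"dx": 0,"dy": 0.2,"dz": 0,"grip": 0.45}]}}

```text
time_s: 3.27
tool_pos: [0.4435, -0.1743, 0.0745]
tcp_rot: [180.0, -0.1, 6.2]
contact_force: [0.9, 0.9, 0.4]
grip_width: 0.55
gripper_force: 0.1
```

{"api": "send_rows", "payload": {"increments": [{"rx": 0,"ry": 0,"rz": 0,"dx": 0,"dy": 0.04,"dz": 0,"grip": 0.45},{"rx": 0,"ry": 0,"rz": 0,"dx": 0,"dy": 0.08,"dz": 0,"grip": 0.45},{"rx": 0,"ry": 0,"rz": 0,"dx": 0,"dy": 0.12,"dz": 0,"grip": 0.45},{"rx": 0,"ry": 0,"rz": 0,"dx": 0,"dy": 0.16,"dz": 0,"grip": 0.45},{"rx": 0,"ry": 0,"rz": 0,"dx": 0,"dy": 0.2,"dz": 0,"grip": 0.45}]}}

```text
time_s: 3.68
tool_pos: [0.4453, -0.1939, 0.0736]
tcp_rot: [-180.0, 0.0, 6.2]
contact_force: [-0.2, -0.2, -0.6]
grip_width: 0.552
gripper_force: 0.1
```

```bash
cat > chk.py <<'E'
from h import *
from rig import r,optics
s=r.get_state();w=wristcam(optics.get_image("wrist"),s)
print(s["tool_pos"].round(4),s["tcp_rot"].round(1),s["grip_width"],s["contact_force"].round(1),s["gripper_force"],s["time_s"])
yaw=np.radians(s["tcp_rot"][2]);X=np.array([np.cos(yaw),np.sin(yaw)]);Y=np.array([np.sin(yaw),-np.cos(yaw)])
for b in blobs(w["image"],"red"):
    p=cast(w,b[0],.086)[0];e=p[:2]-s["tool_pos"][:2]
    print(b[:3],p.round(4),"tool xy mm",(e@X*1e3).round(1),(e@Y*1e3).round(1))
E
python3 chk.py
```

```text
[ 0.4453 -0.1939  0.0736] [-180.     0.     6.2] 0.5518961142270873 [-0.2 -0.2 -0.6] 0.08570693666115403 3.6833
(array([228.5, 259.5]), np.int32(2961), array([198, 228,  62,  63], dtype=int32)) [ 0.4424 -0.184   0.086 ] tool xy mm -1.8 -10.2
(array([212., 356.]), np.int32(1860), array([186, 336,  55,  39], dtype=int32)) [ 0.3824 -0.1803  0.086 ] tool xy mm -61.0 -20.4
```

The ball is following, 10 mm behind the tool centre as planned. On to the bend, 10° per call.

{"api": "send_rows", "payload": {"increments": [{"rx": 0,"ry": 0,"rz": -0.044,"dx": 0.001,"dy": 0.045,"dz": 0,"grip": 0.45},{"rx": 0,"ry": 0,"rz": -0.089,"dx": 0.003,"dy": 0.091,"dz": 0,"grip": 0.45},{"rx": 0,"ry": 0,"rz": -0.133,"dx": 0.007,"dy": 0.136,"dz": 0,"grip": 0.45},{"rx": 0,"ry": 0,"rz": -0.178,"dx": 0.013,"dy": 0.181,"dz": 0,"grip": 0.45},{"rx": 0,"ry": 0,"rz": -0.222,"dx": 0.02,"dy": 0.226,"dz": 0,"grip": 0.45}]}}

```text
time_s: 4.15
tool_pos: [0.4497, -0.216, 0.0736]
tcp_rot: [-180.0, 0.0, 16.3]
contact_force: [0.1, 0.1, -0.6]
grip_width: 0.55
gripper_force: 0.1
```

{"api": "send_rows", "payload": {"increments": [{"rx": 0,"ry": 0,"rz": -0.044,"dx": 0.001,"dy": 0.045,"dz": 0,"grip": 0.45},{"rx": 0,"ry": 0,"rz": -0.089,"dx": 0.003,"dy": 0.091,"dz": 0,"grip": 0.45},{"rx": 0,"ry": 0,"rz": -0.133,"dx": 0.007,"dy": 0.136,"dz": 0,"grip": 0.45},{"rx": 0,"ry": 0,"rz": -0.178,"dx": 0.013,"dy": 0.181,"dz": 0,"grip": 0.45},{"rx": 0,"ry": 0,"rz": -0.222,"dx": 0.02,"dy": 0.226,"dz": 0,"grip": 0.45}]}}

```text
time_s: 4.57
tool_pos: [0.458, -0.2372, 0.0736]
tcp_rot: [-180.0, 0.0, 26.3]
contact_force: [-0.0, 0.2, 0.7]
grip_width: 0.549
gripper_force: 0.1
```

{"api": "send_rows", "payload": {"increments": [{"rx": 0,"ry": 0,"rz": -0.044,"dx": 0.001,"dy": 0.045,"dz": 0,"grip": 0.45},{"rx": 0,"ry": 0,"rz": -0.089,"dx": 0.003,"dy": 0.091,"dz": 0,"grip": 0.45},{"rx": 0,"ry": 0,"rz": -0.133,"dx": 0.007,"dy": 0.136,"dz": 0,"grip": 0.45},{"rx": 0,"ry": 0,"rz": -0.178,"dx": 0.013,"dy": 0.181,"dz": 0,"grip": 0.45},{"rx": 0,"ry": 0,"rz": -0.222,"dx": 0.02,"dy": 0.226,"dz": 0,"grip": 0.45}]}}

```text
time_s: 4.98
tool_pos: [0.4698, -0.2565, 0.0736]
tcp_rot: [-180.0, 0.0, 36.3]
contact_force: [-0.3, 0.1, -0.1]
grip_width: 0.552
gripper_force: 0.1
```

```bash
python3 chk.py
```

```text
[ 0.4698 -0.2565  0.0736] [-180.     0.    36.3] 0.552143138911227 [-0.3  0.1 -0.1] 0.0879553472623229 4.9833
(array([228.3, 259.9]), np.int32(3064), array([198, 228,  62,  64], dtype=int32)) [ 0.4623 -0.2494  0.086 ] tool xy mm -1.7 -10.1
```

{"api": "send_rows", "payload": {"increments": [{"rx": 0,"ry": 0,"rz": -0.044,"dx": 0.001,"dy": 0.045,"dz": 0,"grip": 0.45},{"rx": 0,"ry": 0,"rz": -0.089,"dx": 0.003,"dy": 0.091,"dz": 0,"grip": 0.45},{"rx": 0,"ry": 0,"rz": -0.133,"dx": 0.007,"dy": 0.136,"dz": 0,"grip": 0.45},{"rx": 0,"ry": 0,"rz": -0.178,"dx": 0.013,"dy": 0.181,"dz": 0,"grip": 0.45},{"rx": 0,"ry": 0,"rz": -0.222,"dx": 0.02,"dy": 0.226,"dz": 0,"grip": 0.45}]}}

```text
time_s: 5.45
tool_pos: [0.4847, -0.2734, 0.0736]
tcp_rot: [-180.0, 0.0, 46.2]
contact_force: [0.1, 0.1, -1.0]
grip_width: 0.551
gripper_force: 0.1
```

{"api": "send_rows", "payload": {"increments": [{"rx": 0,"ry": 0,"rz": -0.044,"dx": 0.001,"dy": 0.045,"dz": 0,"grip": 0.45},{"rx": 0,"ry": 0,"rz": -0.089,"dx": 0.003,"dy": 0.091,"dz": 0,"grip": 0.45},{"rx": 0,"ry": 0,"rz": -0.133,"dx": 0.007,"dy": 0.136,"dz": 0,"grip": 0.45},{"rx": 0,"ry": 0,"rz": -0.178,"dx": 0.013,"dy": 0.181,"dz": 0,"grip": 0.45},{"rx": 0,"ry": 0,"rz": -0.222,"dx": 0.02,"dy": 0.226,"dz": 0,"grip": 0.45}]}}

```text
time_s: 5.87
tool_pos: [0.5024, -0.2876, 0.0736]
tcp_rot: [-180.0, -0.0, 56.2]
contact_force: [-0.1, 0.1, 0.2]
grip_width: 0.551
gripper_force: 0.1
```

```bash
echo 'cv2.imwrite("pics/c%.0f.png"%(s["time_s"]*100),w["image"])' >>chk.py; python3 chk.py; ls pics
```

```text
[ 0.5024 -0.2876  0.0736] [-180.    -0.    56.2] 0.5512590902250378 [-0.1  0.1  0.2] 0.0760692567564547 5.8667
(array([228.3, 260.2]), np.int32(3047), array([198, 228,  61,  64], dtype=int32)) [ 0.4931 -0.2835  0.086 ] tool xy mm -1.8 -10.0
c587.png
crop1.png
scene0.png
top0.png
w1.png
w2.png
w3.png
```

{"api": "send_rows", "payload": {"increments": [{"rx": 0,"ry": 0,"rz": -0.022,"dx": 0,"dy": 0.023,"dz": 0,"grip": 0.45},{"rx": 0,"ry": 0,"rz": -0.044,"dx": 0.001,"dy": 0.045,"dz": 0,"grip": 0.45},{"rx": 0,"ry": 0,"rz": -0.067,"dx": 0.002,"dy": 0.068,"dz": 0,"grip": 0.45},{"rx": 0,"ry": 0,"rz": -0.089,"dx": 0.003,"dy": 0.091,"dz": 0,"grip": 0.45},{"rx": 0,"ry": 0,"rz": -0.111,"dx": 0.005,"dy": 0.113,"dz": 0,"grip": 0.45}]}}

```text
time_s: 6.33
tool_pos: [0.5121, -0.2935, 0.0737]
tcp_rot: [-180.0, -0.0, 61.2]
contact_force: [-0.7, 0.2, 0.7]
grip_width: 0.547
gripper_force: 0.3
```

{"api": "send_rows", "payload": {"increments": [{"rx": 0,"ry": 0,"rz": -0.022,"dx": 0,"dy": 0.023,"dz": 0,"grip": 0.45},{"rx": 0,"ry": 0,"rz": -0.044,"dx": 0.001,"dy": 0.045,"dz": 0,"grip": 0.45},{"rx": 0,"ry": 0,"rz": -0.067,"dx": 0.002,"dy": 0.068,"dz": 0,"grip": 0.45},{"rx": 0,"ry": 0,"rz": -0.089,"dx": 0.003,"dy": 0.091,"dz": 0,"grip": 0.45}]}}

```text
time_s: 6.67
tool_pos: [0.5202, -0.2976, 0.0737]
tcp_rot: [-180.0, -0.0, 65.3]
contact_force: [-2.9, 1.8, 2.2]
grip_width: 0.549
gripper_force: 1.2
```

```bash
python3 chk.py; ls pics|grep ^c
```

```text
[ 0.5202 -0.2976  0.0737] [-180.    -0.    65.3] 0.5494204064650053 [-2.9  1.8  2.2] 1.2116902694106102 6.6667
(array([227.9, 255.6]), np.int32(3086), array([198, 225,  61,  63], dtype=int32)) [ 0.5113 -0.2927  0.086 ] tool xy mm 0.7 -10.1
c587.png
c667.png
crop1.png
```

About 3.4 N of resistance now, with the ball shifted inward. That is the plunger, so I'll continue in small steps.

{"api": "send_rows", "payload": {"increments": [{"rx": 0,"ry": 0,"rz": -0.011,"dx": 0,"dy": 0.011,"dz": 0,"grip": 0.45},{"rx": 0,"ry": 0,"rz": -0.022,"dx": 0,"dy": 0.022,"dz": 0,"grip": 0.45}]}}

```text
time_s: 6.88
tool_pos: [0.5221, -0.2985, 0.0736]
tcp_rot: [-180.0, 0.0, 66.2]
contact_force: [-1.6, 0.5, 1.1]
grip_width: 0.547
gripper_force: 1.1
```

{"api": "send_rows", "payload": {"increments": [{"rx": 0,"ry": 0,"rz": -0.011,"dx": 0,"dy": 0.011,"dz": 0,"grip": 0.45},{"rx": 0,"ry": 0,"rz": -0.022,"dx": 0,"dy": 0.022,"dz": 0,"grip": 0.45}]}}

```text
time_s: 7.05
tool_pos: [0.5241, -0.2994, 0.0736]
tcp_rot: [-180.0, 0.0, 67.2]
contact_force: [-1.6, 1.4, 0.8]
grip_width: 0.552
gripper_force: 0.9
```

```bash
python3 chk.py
```

```text
[ 0.5241 -0.2994  0.0736] [-180.     0.    67.2] 0.552417051111461 [-1.6  1.4  0.8] 0.9430257976055145 7.05
(array([228. , 255.6]), np.int32(3092), array([198, 224,  61,  64], dtype=int32)) [ 0.5152 -0.2949  0.086 ] tool xy mm 0.7 -10.0
```

{"api": "send_rows", "payload": {"increments": [{"rx": 0,"ry": 0,"rz": -0.011,"dx": 0,"dy": 0.011,"dz": 0,"grip": 0.45},{"rx": 0,"ry": 0,"rz": -0.022,"dx": 0,"dy": 0.022,"dz": 0,"grip": 0.45}]}}

```text
time_s: 7.27
tool_pos: [0.5262, -0.3003, 0.0736]
tcp_rot: [-180.0, 0.0, 68.2]
contact_force: [-0.4, 1.3, 0.7]
grip_width: 0.55
gripper_force: 0.6
```

{"api": "send_rows", "payload": {"increments": [{"rx": 0,"ry": 0,"rz": -0.011,"dx": 0,"dy": 0.011,"dz": 0,"grip": 0.45}]}}

```text
time_s: 7.35
tool_pos: [0.5273, -0.3007, 0.0737]
tcp_rot: [180.0, -0.0, 68.7]
contact_force: [-1.3, 1.2, 0.7]
grip_width: 0.551
gripper_force: 0.5
```

```bash
python3 chk.py
```

```text
[ 0.5273 -0.3007  0.0737] [180.   -0.   68.7] 0.5513468018574105 [-1.3  1.2  0.7] 0.4703834652900696 7.35
(array([228. , 255.7]), np.int32(3082), array([198, 225,  61,  63], dtype=int32)) [ 0.5182 -0.2964  0.086 ] tool xy mm 0.7 -10.0
```

{"api": "send_rows", "payload": {"increments": [{"rx": 0,"ry": 0,"rz": -0.011,"dx": 0,"dy": 0.011,"dz": 0,"grip": 0.45},{"rx": 0,"ry": 0,"rz": -0.022,"dx": 0,"dy": 0.02,"dz": 0,"grip": 0.45}]}}

```text
time_s: 7.57
tool_pos: [0.5291, -0.3015, 0.0736]
tcp_rot: [180.0, 0.0, 69.7]
contact_force: [0.1, 0.6, 0.1]
grip_width: 0.55
gripper_force: 0.2
```

```bash
python3 chk.py
```

```text
[ 0.5291 -0.3015  0.0736] [180.    0.   69.7] 0.550409268389492 [0.1 0.6 0.1] 0.19292795564979315 7.5667
(array([228.1, 255.8]), np.int32(3078), array([198, 225,  61,  63], dtype=int32)) [ 0.52   -0.2974  0.086 ] tool xy mm 0.6 -10.0
```

{"api": "send_rows", "payload": {"increments": [{"rx": 0,"ry": 0,"rz": -0.007,"dx": 0,"dy": 0.008,"dz": 0,"grip": 0.45},{"rx": 0,"ry": 0,"rz": -0.015,"dx": 0,"dy": 0.015,"dz": 0,"grip": 0.45}]}}

```text
time_s: 7.78
tool_pos: [0.5305, -0.302, 0.0736]
tcp_rot: [180.0, -0.0, 70.3]
contact_force: [-0.8, -0.2, 0.3]
grip_width: 0.552
gripper_force: 0.0
```

```bash
python3 chk.py
```

```text
[ 0.5305 -0.302   0.0736] [180.   -0.   70.3] 0.5521252254032419 [-0.8 -0.2  0.3] 0.013456750893965364 7.7833
(array([228.2, 255.7]), np.int32(3080), array([198, 225,  62,  63], dtype=int32)) [ 0.5214 -0.298   0.086 ] tool xy mm 0.7 -9.9
```

{"api": "send_rows", "payload": {"increments": [{"rx": 0,"ry": 0,"rz": -0.007,"dx": 0,"dy": 0.008,"dz": 0,"grip": 0.45},{"rx": 0,"ry": 0,"rz": -0.015,"dx": 0,"dy": 0.015,"dz": 0,"grip": 0.45}]}}

```text
time_s: 8.0
tool_pos: [0.5316, -0.3024, 0.0737]
tcp_rot: [-180.0, 0.0, 71.0]
contact_force: [-5.5, 1.6, 3.4]
grip_width: 0.553
gripper_force: 3.1
```

```bash
python3 chk.py
```

```text
[ 0.5316 -0.3024  0.0737] [-180.    0.   71.] 0.5532562218849206 [-5.5  1.6  3.4] 3.0821283906698227 8.0
(array([227.6, 254.8]), np.int32(3064), array([197, 224,  62,  63], dtype=int32)) [ 0.5224 -0.298   0.086 ] tool xy mm 1.2 -10.2
```

6.7 N, at the predicted stop place. I'll nudge 0.6 mm more to confirm that it is firm.

{"api": "send_rows", "payload": {"increments": [{"rx": 0,"ry": 0,"rz": 0,"dx": 0,"dy": 0.006,"dz": 0,"grip": 0.45},{"rx": 0,"ry": 0,"rz": 0,"dx": 0,"dy": 0.006,"dz": 0,"grip": 0.45}]}}

```text
time_s: 8.22
tool_pos: [0.5319, -0.3025, 0.0737]
tcp_rot: [-179.9, 0.0, 71.0]
contact_force: [-8.4, 1.9, 6.3]
grip_width: 0.553
gripper_force: 3.9
```

```bash
python3 chk.py; ls pics
```

```text
[ 0.5319 -0.3025  0.0737] [-179.9    0.    71. ] 0.5529412884782738 [-8.4  1.9  6.3] 3.936038464307785 8.2167
(array([227.4, 254.7]), np.int32(3068), array([197, 224,  62,  63], dtype=int32)) [ 0.5225 -0.2981  0.086 ] tool xy mm 1.2 -10.3
c587.png
c667.png
c705.png
c735.png
c757.png
c778.png
c800.png
c822.png
crop1.png
scene0.png
top0.png
w1.png
w2.png
w3.png
```

It is firm: force up to about 10 N with almost no movement. I'll centre the gripper over the ball, then close gently.

{"api": "send_rows", "payload": {"increments": [{"rx": 0,"ry": 0,"rz": 0,"dx": 0.005,"dy": -0.05,"dz": 0,"grip": 0.45},{"rx": 0,"ry": 0,"rz": 0,"dx": 0.01,"dy": -0.108,"dz": 0,"grip": 0.5},{"rx": 0,"ry": 0,"rz": 0,"dx": 0.01,"dy": -0.108,"dz": 0,"grip": 0.55},{"rx": 0,"ry": 0,"rz": 0,"dx": 0.01,"dy": -0.108,"dz": 0,"grip": 0.6},{"rx": 0,"ry": 0,"rz": 0,"dx": 0.01,"dy": -0.108,"dz": 0,"grip": 0.6}]}}

```text
time_s: 8.68
tool_pos: [0.5226, -0.2982, 0.0738]
tcp_rot: [180.0, 0.0, 71.0]
contact_force: [1.0, -0.3, 0.2]
grip_width: 0.411
gripper_force: 0.0
```

```bash
python3 chk.py; ls -t pics|head -1
```

```text
[ 0.5226 -0.2982  0.0738] [180.   0.  71.] 0.41149135946512355 [ 1.  -0.3  0.2] 0.0 8.6833
(array([246.6, 257.1]), np.int32(2963), array([217, 226,  62,  63], dtype=int32)) [ 0.522  -0.2982  0.086 ] tool xy mm -0.2 -0.6
c868.png
```

{"api": "send_rows", "payload": {"increments": [{"rx": 0,"ry": 0,"rz": 0,"dx": 0,"dy": 0,"dz": 0,"grip": 0.65},{"rx": 0,"ry": 0,"rz": 0,"dx": 0,"dy": 0,"dz": 0,"grip": 0.7},{"rx": 0,"ry": 0,"rz": 0,"dx": 0,"dy": 0,"dz": 0,"grip": 0.8},{"rx": 0,"ry": 0,"rz": 0,"dx": 0,"dy": 0,"dz": 0,"grip": 1},{"rx": 0,"ry": 0,"rz": 0,"dx": 0,"dy": 0,"dz": 0,"grip": 1}], "force": 8}}

```text
time_s: 9.15
tool_pos: [0.5225, -0.2982, 0.0737]
tcp_rot: [-180.0, -0.0, 71.0]
contact_force: [-1.9, 1.4, 2.3]
grip_width: 0.333
gripper_force: 8.0
```

```bash
python3 chk.py; ls -t pics|head -1
```

```text
[ 0.5225 -0.2982  0.0737] [-180.   -0.   71.] 0.3332501760511228 [-1.9  1.4  2.3] 8.000024780631065 9.15
(array([247.1, 257.3]), np.int32(2958), array([217, 226,  61,  63], dtype=int32)) [ 0.5221 -0.2983  0.086 ] tool xy mm -0.2 -0.3
c915.png
```

View pics/c868.png

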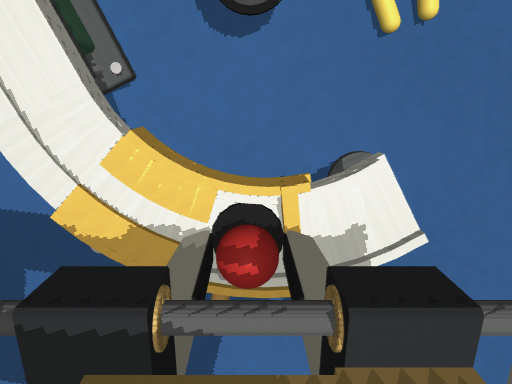

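The picture shows the ball at (247,257) inside the window, its washer against the bar at column 288, with the fingers on both sides. The grip opening is 31 mm at 8 N. I'll lift gently first and check.

{"api": "send_rows", "payload": {"increments": [{"rx": 0,"ry": 0,"rz": 0,"dx": 0,"dy": 0,"dz": -0.02,"grip": 1},{"rx": 0,"ry": 0,"rz": 0,"dx": 0,"dy": 0,"dz": -0.04,"grip": 1},{"rx": 0,"ry": 0,"rz": 0,"dx": 0,"dy": 0,"dz": -0.06,"grip": 1},{"rx": 0,"ry": 0,"rz": 0,"dx": 0,"dy": 0,"dz": -0.08,"grip": 1}]}}

```text
time_s: 9.53
tool_pos: [0.5225, -0.2981, 0.0818]
tcp_rot: [-180.0, -0.0, 71.0]
contact_force: [-1.9, 0.3, -1.1]
grip_width: 0.333
gripper_force: 8.0
```

```bash
python3 chk.py
```

```text
[ 0.5225 -0.2981  0.0818] [-180.   -0.   71.] 0.3329211047191243 [-1.9  0.3 -1.1] 7.999892234802246 9.5333
(array([247.2, 257.1]), np.int32(2949), array([217, 226,  62,  63], dtype=int32)) [ 0.5208 -0.302   0.086 ] tool xy mm -4.2 -0.3
```

{"api": "send_rows", "payload": {"increments": [{"rx": 0,"ry": 0,"rz": 0,"dx": 0,"dy": 0,"dz": -0.12,"grip": 1},{"rx": 0,"ry": 0,"rz": 0,"dx": 0,"dy": 0,"dz": -0.28,"grip": 1},{"rx": 0,"ry": 0,"rz": 0,"dx": 0,"dy": 0,"dz": -0.46,"grip": 1},{"rx": 0,"ry": 0,"rz": 0,"dx": 0,"dy": 0,"dz": -0.64,"grip": 1},{"rx": 0,"ry": 0,"rz": 0,"dx": 0,"dy": 0,"dz": -0.8,"grip": 1}]}}

```text
time_s: 10.0
tool_pos: [0.5228, -0.2982, 0.164]
tcp_rot: [179.9, 0.0, 71.0]
contact_force: [1.6, -0.4, -0.6]
grip_width: 0.336
gripper_force: 8.0
```

{"api": "send_rows", "payload": {"increments": [{"rx": 0,"ry": 0,"rz": 0.12,"dx": 0.1,"dy": -0.03,"dz": 0,"grip": 1},{"rx": 0,"ry": 0,"rz": 0.28,"dx": 0.23,"dy": -0.08,"dz": 0,"grip": 1},{"rx": 0,"ry": 0,"rz": 0.43,"dx": 0.38,"dy": -0.13,"dz": 0,"grip": 1},{"rx": 0,"ry": 0,"rz": 0.58,"dx": 0.56,"dy": -0.19,"dz": 0,"grip": 1},{"rx": 0,"ry": 0,"rz": 0.73,"dx": 0.76,"dy": -0.26,"dz": 0,"grip": 1}]}}

```text
time_s: 10.42
tool_pos: [0.5229, -0.2174, 0.1627]
tcp_rot: [179.9, -0.0, 37.7]
contact_force: [0.2, -0.5, -0.9]
grip_width: 0.336
gripper_force: 8.0
```

```bash
python3 chk.py; ls -t pics|head -1
```

```text
[ 0.5229 -0.2174  0.1627] [179.9  -0.   37.7] 0.33618133991189403 [ 0.2 -0.5 -0.9] 7.993840724229813 10.4167
(array([247.7, 256.3]), np.int32(3091), array([217, 225,  62,  63], dtype=int32)) [ 0.4879 -0.2441  0.086 ] tool xy mm -44.0 -0.3
c1042.png
```

{"api": "send_rows", "payload": {"increments": [{"rx": 0,"ry": 0,"rz": 0.15,"dx": 0.12,"dy": -0.14,"dz": 0,"grip": 1},{"rx": 0,"ry": 0,"rz": 0.3,"dx": 0.23,"dy": -0.28,"dz": 0,"grip": 1},{"rx": 0,"ry": 0,"rz": 0.45,"dx": 0.34,"dy": -0.43,"dz": 0,"grip": 1},{"rx": 0,"ry": 0,"rz": 0.6,"dx": 0.45,"dy": -0.58,"dz": 0,"grip": 1},{"rx": 0,"ry": 0,"rz": 0.73,"dx": 0.55,"dy": -0.71,"dz": 0,"grip": 1}]}}

```text
time_s: 10.88
tool_pos: [0.5223, -0.1271, 0.1627]
tcp_rot: [180.0, -0.1, 5.0]
contact_force: [0.3, -1.2, -0.2]
grip_width: 0.34
gripper_force: 8.0
```

{"api": "send_rows", "payload": {"increments": [{"rx": 0,"ry": 0,"rz": 0.06,"dx": -0.02,"dy": -0.16,"dz": -0.03,"grip": 1},{"rx": 0,"ry": 0,"rz": 0.118,"dx": -0.04,"dy": -0.32,"dz": -0.06,"grip": 1},{"rx": 0,"ry": 0,"rz": 0.118,"dx": -0.06,"dy": -0.48,"dz": -0.1,"grip": 1},{"rx": 0,"ry": 0,"rz": 0.118,"dx": -0.08,"dy": -0.64,"dz": -0.14,"grip": 1},{"rx": 0,"ry": 0,"rz": 0.118,"dx": -0.09,"dy": -0.79,"dz": -0.17,"grip": 1}]}}

```text
time_s: 11.3
tool_pos: [0.5059, -0.0494, 0.1801]
tcp_rot: [180.0, -0.1, 0.0]
contact_force: [0.8, -0.2, 0.0]
grip_width: 0.337
gripper_force: 8.0
```

{"api": "send_rows", "payload": {"increments": [{"rx": 0,"ry": 0,"rz": 0,"dx": -0.03,"dy": -0.2,"dz": 0,"grip": 1},{"rx": 0,"ry": 0,"rz": 0,"dx": -0.06,"dy": -0.4,"dz": 0,"grip": 1},{"rx": 0,"ry": 0,"rz": 0,"dx": -0.09,"dy": -0.6,"dz": 0,"grip": 1},{"rx": 0,"ry": 0,"rz": 0,"dx": -0.12,"dy": -0.8,"dz": 0,"grip": 1},{"rx": 0,"ry": 0,"rz": 0,"dx": -0.15,"dy": -1.0,"dz": 0,"grip": 1}]}}

```text
time_s: 11.72
tool_pos: [0.491, 0.0508, 0.1798]
tcp_rot: [-180.0, -0.1, -0.0]
contact_force: [0.2, 0.4, -0.2]
grip_width: 0.339
gripper_force: 8.0
```

{"api": "send_rows", "payload": {"increments": [{"rx": 0,"ry": 0,"rz": 0,"dx": -0.05,"dy": -0.2,"dz": 0,"grip": 1},{"rx": 0,"ry": 0,"rz": 0,"dx": -0.1,"dy": -0.4,"dz": 0,"grip": 1},{"rx": 0,"ry": 0,"rz": 0,"dx": -0.15,"dy": -0.6,"dz": 0,"grip": 1},{"rx": 0,"ry": 0,"rz": 0,"dx": -0.2,"dy": -0.8,"dz": 0,"grip": 1},{"rx": 0,"ry": 0,"rz": 0,"dx": -0.25,"dy": -1.0,"dz": 0,"grip": 1}]}}

```text
time_s: 12.13
tool_pos: [0.4659, 0.1508, 0.1798]
tcp_rot: [-180.0, -0.1, 0.0]
contact_force: [0.1, 0.5, -0.8]
grip_width: 0.341
gripper_force: 8.0
```

{"api": "send_rows", "payload": {"increments": [{"rx": 0,"ry": 0,"rz": 0,"dx": -0.04,"dy": -0.14,"dz": 0,"grip": 1},{"rx": 0,"ry": 0,"rz": 0,"dx": -0.07,"dy": -0.23,"dz": 0,"grip": 1},{"rx": 0,"ry": 0,"rz": 0,"dx": -0.08,"dy": -0.28,"dz": 0,"grip": 1},{"rx": 0,"ry": 0,"rz": 0,"dx": -0.08,"dy": -0.28,"dz": 0,"grip": 1},{"rx": 0,"ry": 0,"rz": 0,"dx": -0.08,"dy": -0.28,"dz": 0,"grip": 1}]}}

```text
time_s: 12.55
tool_pos: [0.4583, 0.1776, 0.1789]
tcp_rot: [180.0, -0.0, -0.0]
contact_force: [0.4, 0.1, 0.4]
grip_width: 0.335
gripper_force: 8.0
```

```bash
cat >> chk.py <<'E'
pickle.dump((w,s),open("wl.pkl","wb"));cv2.imwrite("pics/last.png",cv2.resize(w["image"],None,fx=1.5,fy=1.5,interpolation=cv2.INTER_CUBIC))
E
python3 chk.py
```

```text
[0.4583 0.1776 0.1789] [180.  -0.  -0.] 0.33477741461827687 [0.4 0.1 0.4] 7.999958395957947 12.55
(array([247.5, 256. ]), np.int32(3145), array([217, 225,  63,  63], dtype=int32)) [0.4062 0.1783 0.086 ] tool xy mm -52.1 -0.8
```

View pics/last.png

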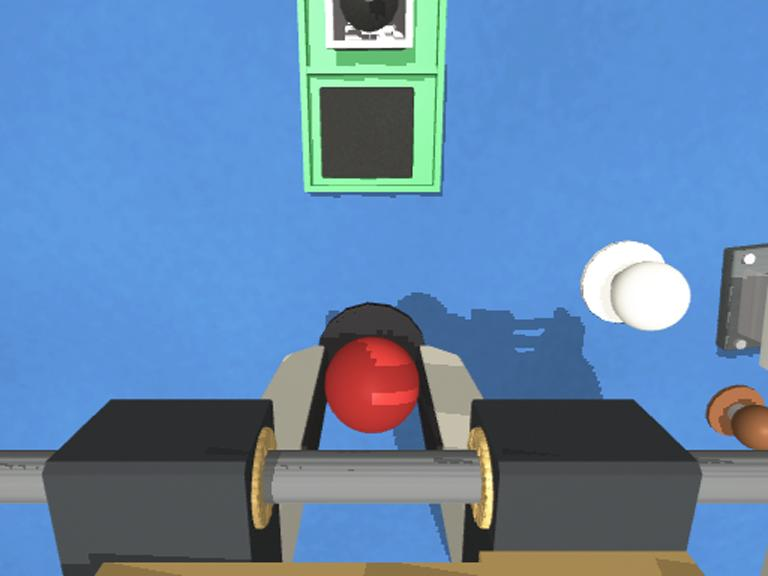

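The pad is at display (320–413, 87–179). The held ball is at (372,385), with its washer's edge at row 303 and columns 319–425. I'll measure the pad in two views, and the ball's tilt from the washer.

```bash
python3 - <<'E'
from h import *
w,s=pickle.load(open("wl.pkl","rb"));T=pickle.load(open("top0.pkl","rb"))
def dark(im,x0,x1,y0,y1):
    m=np.zeros(im.shape[:2],np.uint8);m[y0:y1,x0:x1]=(im[y0:y1,x0:x1].max(2)<75)
    m=cv2.morphologyEx(m,cv2.MORPH_OPEN,np.ones((3,3)))
    n,l,st,c=cv2.connectedComponentsWithStats(m);i=1+st[1:,4].argmax();return c[i],st[i],(l==i).astype(np.uint8)
cw,stw,mw=dark(w["image"],205,290,52,125);ct,stt,mt=dark(T["image"],141,173,177,205)
print(cw,stw,ct,stt)
print("tri",tri([w,T],[cw,ct]),"wrist@.007",cast(w,cw,.007),"top",cast(T,ct,.007))
q=cv2.minAreaRect(cv2.findContours(mw,0,2)[0][0]);P=cast(w,cv2.boxPoints(q),.007)
print(q,P.round(4).tolist(),np.linalg.norm(np.diff(P[:3],axis=0),axis=1)+0.0008)
# washer
tp=s["tool_pos"]
b=max(blobs(w["image"],"red"),key=lambda b:b[1]);bc=np.array(b[2][:2])+np.array(b[2][2:])/2-.5
print("ballpix",bc,"ball@z+12.3",cast(w,bc,tp[2]+.0123)[0]-tp)
c=cast(w,bc,tp[2]+.0123)[0]
for tilt in (-8,-4,0,4,8):
    t=np.radians(tilt);ax=np.array([np.sin(t),0,np.cos(t)]);e=np.array([np.cos(t),0,-np.sin(t)]);a=np.linspace(0,6.283,73)
    out=[]
    for dz in(.022,.026):
        Q=c-dz*ax+.021*(np.cos(a)[:,None]*e+np.sin(a)[:,None]*[0,1,0])
        p=(w["R"]@Q.T).T+w["t"];p=(w["K"]@p.T).T;out.append(p[:,:2]/p[:,2:])
    o=np.vstack(out);print(tilt,"toprow",o[:,1].min().round(1),"cols",o[:,0].min().round(1),o[:,0].max().round(1))
E
```

```text
[244.43801653  87.29393939] [ 214   58   62   60 3630] [155.88197425 190.69098712] [145 181  23  21 466]
tri (array([0.5454994 , 0.18149026, 0.00567053]), [0.0003426201487012455, 0.0003426201487014008]) wrist@.007 [[0.54572002 0.1812566  0.007     ]] top [[0.54499722 0.18146104 0.007     ]]
((244.5, 87.5), (59.0, 61.0), 90.0) [[0.5721, 0.2099, 0.007], [0.572, 0.1523, 0.007], [0.5177, 0.1512, 0.007], [0.5178, 0.2114, 0.007]] [0.05834739 0.05509958]
ballpix [248. 256.] ball@z+12.3 [9.43491335e-05 3.04381821e-04 1.23000000e-02]
-8 toprow 197.1 cols 211.0 285.0
-4 toprow 199.1 cols 211.1 284.9
0 toprow 201.3 cols 211.2 284.8
4 toprow 203.7 cols 211.3 284.8
8 toprow 206.3 cols 211.3 284.7
```

The ball hangs upright (washer top row 202 against 201.3 predicted). The pad centre is (0.5455, 0.1813), and the two views agree to under 1 mm. I'll move over it and descend.

{"api": "send_rows", "payload": {"increments": [{"rx": 0,"ry": 0,"rz": 0,"dx": 0.1,"dy": -0.01,"dz": 0,"grip": 1},{"rx": 0,"ry": 0,"rz": 0,"dx": 0.3,"dy": -0.02,"dz": 0,"grip": 1},{"rx": 0,"ry": 0,"rz": 0,"dx": 0.52,"dy": -0.037,"dz": 0,"grip": 1},{"rx": 0,"ry": 0,"rz": 0,"dx": 0.74,"dy": -0.037,"dz": 0,"grip": 1},{"rx": 0,"ry": 0,"rz": 0,"dx": 0.87,"dy": -0.037,"dz": 0,"grip": 1}]}}

```text
time_s: 13.02
tool_pos: [0.5476, 0.1808, 0.1782]
tcp_rot: [180.0, -0.0, -0.1]
contact_force: [0.2, -0.1, -0.5]
grip_width: 0.335
gripper_force: 8.0
```

{"api": "send_rows", "payload": {"increments": [{"rx": 0,"ry": 0,"rz": 0,"dx": 0,"dy": 0,"dz": 0.1,"grip": 1},{"rx": 0,"ry": 0,"rz": 0,"dx": 0,"dy": 0,"dz": 0.3,"grip": 1},{"rx": 0,"ry": 0,"rz": 0,"dx": 0,"dy": 0,"dz": 0.5,"grip": 1},{"rx": 0,"ry": 0,"rz": 0,"dx": 0,"dy": 0,"dz": 0.75,"grip": 1},{"rx": 0,"ry": 0,"rz": 0,"dx": 0,"dy": 0,"dz": 1.0,"grip": 1}]}}

```text
time_s: 13.43
tool_pos: [0.5449, 0.181, 0.0771]
tcp_rot: [-180.0, -0.0, -0.1]
contact_force: [0.4, -0.2, -0.7]
grip_width: 0.341
gripper_force: 8.0
```

{"api": "send_rows", "payload": {"increments": [{"rx": 0,"ry": 0,"rz": 0,"dx": 0,"dy": 0,"dz": 0.15,"grip": 1},{"rx": 0,"ry": 0,"rz": 0,"dx": 0,"dy": 0,"dz": 0.3,"grip": 1},{"rx": 0,"ry": 0,"rz": 0,"dx": 0,"dy": 0,"dz": 0.42,"grip": 1},{"rx": 0,"ry": 0,"rz": 0,"dx": 0,"dy": 0,"dz": 0.5,"grip": 1},{"rx": 0,"ry": 0,"rz": 0,"dx": 0,"dy": 0,"dz": 0.5,"grip": 1}]}}

```text
time_s: 13.85
tool_pos: [0.5443, 0.181, 0.0267]
tcp_rot: [180.0, 0.1, -0.1]
contact_force: [-0.3, -0.4, -0.7]
grip_width: 0.339
gripper_force: 8.0
```

```bash
python3 chk.py
```

```text
[0.5443 0.181  0.0267] [ 1.8e+02  1.0e-01 -1.0e-01] 0.33894212169063676 [-0.3 -0.4 -0.7] 7.999896705150604 13.85
(array([247.6, 256.1]), np.int32(3145), array([217, 225,  62,  63], dtype=int32)) [0.5678 0.1815 0.086 ] tool xy mm 23.6 -0.5
```

{"api": "send_rows", "payload": {"increments": [{"rx": 0,"ry": 0,"rz": 0,"dx": 0.01,"dy": 0,"dz": 0.01,"grip": 1},{"rx": 0,"ry": 0,"rz": 0,"dx": 0.01,"dy": 0,"dz": 0.02,"grip": 1},{"rx": 0,"ry": 0,"rz": 0,"dx": 0.01,"dy": 0,"dz": 0.03,"grip": 1},{"rx": 0,"ry": 0,"rz": 0,"dx": 0.01,"dy": 0,"dz": 0.04,"grip": 1},{"rx": 0,"ry": 0,"rz": 0,"dx": 0.01,"dy": 0,"dz": 0.045,"grip": 1}]}}

```text
time_s: 14.32
tool_pos: [0.5462, 0.1815, 0.0243]
tcp_rot: [-180.0, -0.0, -0.0]
contact_force: [0.1, -1.1, -0.4]
grip_width: 0.338
gripper_force: 8.0
```

```bash
python3 chk.py
```

```text
[0.5462 0.1815 0.0243] [-180.   -0.   -0.] 0.33794307667304063 [ 0.1 -1.1 -0.4] 8.000051379203796 14.3167
(array([247.6, 256.2]), np.int32(3156), array([217, 225,  62,  64], dtype=int32)) [0.5707 0.1819 0.086 ] tool xy mm 24.5 -0.4
```

{"api": "send_rows", "payload": {"increments": [{"rx": 0,"ry": 0,"rz": 0,"dx": 0,"dy": 0,"dz": 0.01,"grip": 1},{"rx": 0,"ry": 0,"rz": 0,"dx": 0,"dy": 0,"dz": 0.018,"grip": 1},{"rx": 0,"ry": 0,"rz": 0,"dx": 0,"dy": 0,"dz": 0.026,"grip": 1},{"rx": 0,"ry": 0,"rz": 0,"dx": 0,"dy": 0,"dz": 0.03,"grip": 1}]}}

```text
time_s: 14.7
tool_pos: [0.5461, 0.1815, 0.021]
tcp_rot: [180.0, 0.0, -0.0]
contact_force: [-0.0, 0.8, -0.8]
grip_width: 0.338
gripper_force: 8.0
```

```bash
python3 chk.py
```

```text
[0.5461 0.1815 0.021 ] [180.   0.  -0.] 0.3378071446504723 [-0.   0.8 -0.8] 7.999938279390335 14.7
(array([247.5, 256.2]), np.int32(3144), array([217, 225,  62,  64], dtype=int32)) [0.5723 0.1819 0.086 ] tool xy mm 26.2 -0.4
```

{"api": "send_rows", "payload": {"increments": [{"rx": 0,"ry": 0,"rz": 0,"dx": 0,"dy": 0,"dz": 0.003,"grip": 1},{"rx": 0,"ry": 0,"rz": 0,"dx": 0,"dy": 0,"dz": 0.006,"grip": 1}]}}

```text
time_s: 14.92
tool_pos: [0.5462, 0.1815, 0.0206]
tcp_rot: [-180.0, -0.0, -0.0]
contact_force: [-1.1, -0.3, 3.4]
grip_width: 0.337
gripper_force: 8.0
```

{"api": "send_rows", "payload": {"increments": [{"rx": 0,"ry": 0,"rz": 0,"dx": 0,"dy": 0,"dz": 0.004,"grip": 1},{"rx": 0,"ry": 0,"rz": 0,"dx": 0,"dy": 0,"dz": 0.004,"grip": 1}]}}

```text
time_s: 15.08
tool_pos: [0.5463, 0.1815, 0.0206]
tcp_rot: [-180.0, -0.0, -0.0]
contact_force: [-1.8, -0.5, 4.0]
grip_width: 0.335
gripper_force: 8.0
```

```bash
python3 chk.py
```

```text
[0.5463 0.1815 0.0206] [-180.   -0.   -0.] 0.3348089255432203 [-1.8 -0.5  4. ] 8.000189512968063 15.0833
(array([247.6, 256.3]), np.int32(3162), array([217, 225,  62,  64], dtype=int32)) [0.5726 0.1819 0.086 ] tool xy mm 26.3 -0.4
```

It touched down at the expected height, with 4 N upward. I'll open slowly, then rise.

{"api": "send_rows", "payload": {"increments": [{"rx": 0,"ry": 0,"rz": 0,"dx": 0,"dy": 0,"dz": -0.004,"grip": 0.66},{"rx": 0,"ry": 0,"rz": 0,"dx": 0,"dy": 0,"dz": -0.004,"grip": 0.63},{"rx": 0,"ry": 0,"rz": 0,"dx": 0,"dy": 0,"dz": -0.004,"grip": 0.58},{"rx": 0,"ry": 0,"rz": 0,"dx": 0,"dy": 0,"dz": -0.004,"grip": 0.52},{"rx": 0,"ry": 0,"rz": 0,"dx": 0,"dy": 0,"dz": -0.004,"grip": 0.45}]}}

```text
time_s: 15.55
tool_pos: [0.5461, 0.1815, 0.0204]
tcp_rot: [180.0, 0.0, -0.0]
contact_force: [0.8, 0.8, -0.9]
grip_width: 0.505
gripper_force: 0.0
```

{"api": "send_rows", "payload": {"increments": [{"rx": 0,"ry": 0,"rz": 0,"dx": 0,"dy": 0,"dz": 0,"grip": 0.45},{"rx": 0,"ry": 0,"rz": 0,"dx": 0,"dy": 0,"dz": -0.1,"grip": 0.45},{"rx": 0,"ry": 0,"rz": 0,"dx": 0,"dy": 0,"dz": -0.3,"grip": 0.45},{"rx": 0,"ry": 0,"rz": 0,"dx": 0,"dy": 0,"dz": -0.6,"grip": 0.45},{"rx": 0,"ry": 0,"rz": 0,"dx": 0,"dy": 0,"dz": -0.9,"grip": 0.45}]}}

```text
time_s: 15.97
tool_pos: [0.5457, 0.1813, 0.1119]
tcp_rot: [180.0, 0.1, -0.0]
contact_force: [0.7, -1.0, 0.9]
grip_width: 0.55
gripper_force: 0.0
```

{"api": "send_rows", "payload": {"increments": [{"rx": 0,"ry": 0,"rz": 0,"dx": -0.2,"dy": 0,"dz": -0.15,"grip": 0.45},{"rx": 0,"ry": 0,"rz": 0,"dx": -0.4,"dy": 0,"dz": -0.3,"grip": 0.45},{"rx": 0,"ry": 0,"rz": 0,"dx": -0.6,"dy": 0,"dz": -0.45,"grip": 0.45},{"rx": 0,"ry": 0,"rz": 0,"dx": -0.7,"dy": 0,"dz": -0.6,"grip": 0.45},{"rx": 0,"ry": 0,"rz": 0,"dx": -0.7,"dy": 0,"dz": -0.6,"grip": 0.45}]}}

```text
time_s: 16.38
tool_pos: [0.4757, 0.1819, 0.1748]
tcp_rot: [-179.9, -0.3, -0.0]
contact_force: [0.3, -0.2, 0.4]
grip_width: 0.552
gripper_force: 0.0
```

```bash
python3 chk.py; python3 - <<'E'
from h import *
from rig import optics
w,s=pickle.load(open("wl.pkl","rb"));S=optics.get_image("scene");T=optics.get_image("top")
p=[b for b in blobs(w["image"],"red")]
for n,d in(("scene",S),("top",T)):
    for b in blobs(d["image"],"red"):
        if(n=="scene" and b[0][0]>250)or(n=="top" and b[0][0]<220): print(n,b[0],tri([w,d],[p[0][0],b[0]]))
cv2.imwrite("pics/final.png",np.hstack([cv2.resize(S["image"][150:320,90:420],(400,300)),cv2.resize(w["image"],(400,300))]))
E
```

```text
[0.4757 0.1819 0.1748] [-179.9   -0.3   -0. ] 0.5516744372297587 [ 0.3 -0.2  0.4] 0.0 16.3833
(array([248.3, 105.7]), np.int32(1022), array([231,  88,  36,  37], dtype=int32)) [0.5479 0.1821 0.086 ] tool xy mm 72.2 -0.2
scene [349.2 202.3] (array([0.54725078, 0.18230942, 0.03374553]), [0.00015188697016538705, 0.00015188697016529774])
```

View pics/final.png

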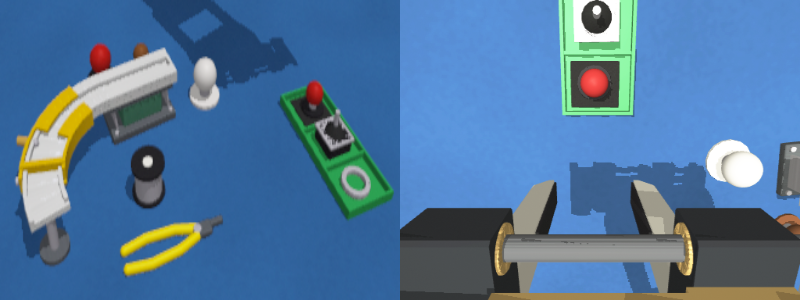

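The picture shows the ball upright on the pad, at (315,92) in the left half and (594,83) in the right. The ball centre measures (0.547, 0.182, 0.034), against 0.033 expected in height and under 2 mm from the pad's centre. The joystick, bezel, reel and cutters are undisturbed, and the fingers are clear.

```bash
python3 -c "
from rig import workorder
print(workorder.finish_job())"
```

```text
the job is handed in; nothing more can be done
None
```

The job is handed in: the ball top stands upright and released on the pad, under 2 mm from its centre, with peak stop force about 10 N, about 16 s used, and the joystick, bezel, reel and cutters undisturbed in the final picture; the judge returned no verdict.

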